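Close and latch the brush box

TASK

Two low polishing-brush boxes stand on the bench and one has been left with its sliding cover open. Take that box's latch bar by the handle at its end, lift it over the keeper, slide the cover shut with it and let the bar drop fully down into the notch between the keeper's two horns. Leave the box that is already shut and latched alone.

Things in the scene. Friction and masses are not known exactly. Their poses are not given: they have to be found in the camera images.
- latch_handle (a point): Centre of the black cross handle (diameter 16, length 44 mm, level) on the OPEN box's steel latch bar; bar down, 153 mm above the bench. x: along the bar, the way the cover shuts; y: along the handle. It stands on a 10 mm stem; bar 20 mm wide, its top 38 mm below, its end 8 mm beyond in x. Pivot on the cover, 180 mm back and 42 mm lower. Below the handle a 16 mm tongue reaches to 84 mm above the bench.
- keeper_notch (a point): Floor of that box's keeper notch, 80 mm above the bench (box top), right under the handle when the cover is shut. x, y as the handle's. The keeper is two fixed steel horns, tops 104 mm above the bench, 10 mm thick, 44 mm wide; their notch faces lie 24 mm before (-x) and 30 mm beyond this point. Raising the handle over 20 mm clears them; 40 mm is ample.
- cover (a joint): Aluminium cover of the open box, m: 0 shut, positive when open (0.06 to 0.105 at the start), stop at -0.02. About 2 N of friction; it moves with the bar. Raising the handle straight up 40 mm swings the bar and draws the cover some 15 mm towards shut; lowering it gives this back. The bar (0.25 kg) falls by its own weight. Box: cream, fixed, 390 x 130 mm, 80 mm high.
- other_latch_handle (a point): Centre of the same handle on the second, identical box, whose cover is shut and whose bar is already down in its notch: leave it alone.

How it is judged:
By the outcome, as a careful person would: the job done as asked, in the order asked, and still so for the second after the job is handed in, with the robot touching nothing.
It also fails if it takes over 35 s, if anything falls off the work surface, if the arm or the gripper's body presses on something with over 40 N, if the wrist force passes 120 N, or if a joint passes its speed limit or range.

ROBOT

A 7-joint arm with a two-finger parallel gripper is mounted at the origin on the work surface. World frame = base frame: x ahead of the robot, y to its left, z up, the work surface at z = 0. Lengths are in m, angles in rad, forces in N, time in s.
With the tool pointing down it reaches from about 0.4 to 0.85 m from the base axis. Payload 10.4 kg.
Tool frame: the origin (TCP) lies at the very end of the fingers, on their centre line; the grasp point (between the pads) lies r.hold_point_z behind it (r.hold_point_z is the distance from the TCP to the grasp point, in m); z points along the fingers, y is the direction in which the jaws open and shut (so a half turn about z gives the same grasp; the last joint's range is limited). The gripper opens to 87 mm and grips with 3 to 60 N. Pads are 19 mm wide; open, the fingers measure 117 mm over their backs; the gripper's body (75 mm by 190 mm) begins 51 mm behind the grasp point.
Start: joints at [-1.165, 0.332, -0.065, 1.46, 0.022, 1.35, -0.088], TCP at [0.26, 0.568, 0.223] pointing down, gripper open.
Joint ranges: [-2.6, 2.6], [-0.5, 2.12], [-1.47, 1.34], [0.16, 2.42], [-1.27, 4.41], [0.06, 2.06], [-2.6, 2.6]. Speed limits (rad/s): [2.22, 2.22, 2.79, 2.79, 3.14, 3.14, 3.14].

INTERFACE

Orientations are given as a unit quaternion [x, y, z, w].
In Python, from bench import r gives the robot as it stands.
- The arm moves only by the tool send_rows, never from a script. Its argument "commands" is a list of rows, each a list of 7 numbers: the shift along the world's x, y, z normalised to -1 to 1, where 1 is 0.03 m, then the turn, a rotation vector about the world's x, y, z normalised to -1 to 1, where 1 is 5 degrees, then the gripper command: -1 is fully open, 1 is shut, values between are in proportion. In form: [[tx, ty, tz, ax, ay, az, jaw], ...]. A call has 1 to 10 rows; each row shifts and turns the pose as measured when the row begins; what a row does not reach is not made up. A row lasts 1/12 s, in which the tool goes at most 41.7 mm and 7.16 degrees, less where a joint would pass 70% of its speed; a pose out of reach is approached as far as the arm can. A call with a number of a shift or a turn outside -1 to 1 is refused whole. A call with a gripper value outside its range is refused whole. The fingers move at their own pace and stop on an object; "grip_force" is the grip in N (left out, the last holds). Time passes only in rows, so rows that do not move let the fingers close. It gives the time, the measured TCP pose, the force and the opening at its end, in the units of the state.
- r.read_state(): the state, without advancing time (a new reading comes with each control period).
- r.camera(name): name is "scene" or "top"; returns the picture (400x640x3 uint8, blue, green, red); there is no depth.
- r.calibration(name): a dict with "K" (3x3 intrinsics, pixels), "dist" ([k1, k2, p1, p2, k3] as OpenCV has them; the pictures are not rectified), "R" (3x3) and "t" (3): a world point X has camera coordinates R X + t. Camera axes: x right, y down, z forward; pixel columns grow to the right and rows downward; lengths in m; the calibration is good to about 2 mm. A picture is of the moment at which its call begins. calibration takes no time and is no camera call.
- r.close_job(): hands the job in, once; it reports no verdict.
The state is a dict: "time": time; "joint_positions": joint angles; "joint_vel": joint speeds; "joint_torque": joint torques, N m; "ee_pos": TCP position; "eef_rot": TCP orientation; "ft_force": force on the tool from outside, world axes, zero at the start; "torque": the same for the moment, N m; "width": finger opening in m.
Only numpy, scipy, OpenCV 4.12 (cv2) and the standard library are available. Lean on these libraries where they do the work, as an engineer would, in place of code of your own. Each camera call takes 0.05 s, during which the arm holds its last target.

## Working session

There is one attempt and no reset: what is moved stays moved. The work goes in short steps, Python scripts to look and compute and a tool call to move; the robot and the scene stay as the last step left them, time stands still between calls to the robot, and variables do not carry over. Pictures are saved under pics/ and viewed, and the job is handed in when it is done.

Besides the shell and the picture viewer there is one more tool, called after ">>>" as name([rows], argument=value, ...), one row to a line, values as JSON. send_rows: Moves the arm, as the interface text tells. Scaled input: -1 to 1 covers 0.03 m each way for a shift and 5 degrees each way for a turn. Its arguments: {"type":"object","properties":{"commands":{"type":"array"},"grip_force":{"type":"number"}},"required":["commands"]}

```bash
mkdir -p pics
python3 - <<'E'
from bench import r
import cv2
for n in("scene","top"):
    cv2.imwrite(f"pics/{n}0.png",r.camera(n)); c=r.calibration(n); print(n,c)
print(r.read_state(), r.hold_point_z)
E
```

```text
scene {'K': array([[377.5066337 ,   0.        , 318.12721829],
       [  0.        , 377.5066337 , 194.79926218],
       [  0.        ,   0.        ,   1.        ]]), 'dist': array([-0.04629868,  0.        ,  0.        ,  0.        ,  0.        ]), 'R': array([[ 0.59549126,  0.80308488,  0.0210912 ],
       [ 0.54438695, -0.3840804 , -0.74573795],
       [-0.59079016,  0.4555622 , -0.66590545]]), 't': array([-0.32274191, -0.19305726,  1.20042148])}
top {'K': array([[467.21102057,   0.        , 316.67997352],
       [  0.        , 467.21102057, 200.22509507],
       [  0.        ,   0.        ,   1.        ]]), 'dist': array([-0.12746317,  0.        ,  0.        ,  0.        ,  0.        ]), 'R': array([[-0.0027925 , -0.99994624, -0.00998583],
       [-0.98189032,  0.00463343, -0.18939356],
       [ 0.18942965,  0.00927611, -0.98185048]]), 't': array([-0.00312301,  0.53567798,  0.82772443])}
{'time': 0.1, 'joint_positions': array([-1.1646117 ,  0.33280943, -0.06467926,  1.46085577,  0.02168632,
        1.34990744, -0.08849003]), 'joint_vel': array([-0.00070151, -0.00090875,  0.00087139, -0.00180888,  0.0019535 ,
       -0.0001802 ,  0.00166837]), 'joint_torque': array([ 2.31938197e-03, -6.24538279e+01,  2.53532908e-02, -3.90717208e+01,
       -6.13698852e-02,  3.65076901e-02,  5.91868024e-05]), 'ee_pos': array([0.25975123, 0.56808568, 0.22183376]), 'eef_rot': array([ 2.12739719e-01,  9.77108694e-01, -6.39074671e-04, -6.28923365e-05]), 'ft_force': array([-0.28872137,  0.0555893 ,  0.52332909]), 'torque': array([ 0.04146063,  0.03441745, -0.02468567]), 'width': 0.08688265422798767} 0.0187
```

View pics/scene0.png

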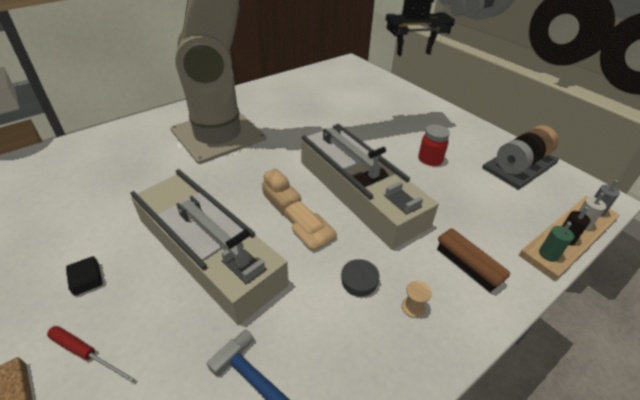

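View pics/top0.png

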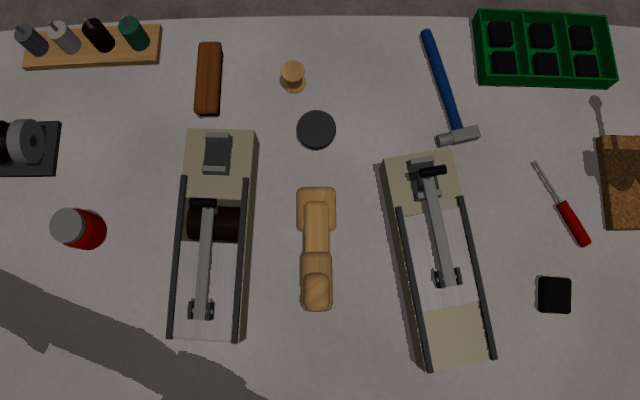

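The open box is on the left in the top view: its handle is near (203,203) and its keeper near (217,152). In the scene view the handle is near (377,153). I'll zoom in on both.

Run:
```python
import cv2,numpy as np
a=cv2.imread("pics/top0.png")[115:355,150:280]; b=cv2.imread("pics/scene0.png")[115:255,290:450]
a=cv2.resize(a,None,fx=2.4,fy=2.4,interpolation=cv2.INTER_CUBIC);b=cv2.resize(b,None,fx=3,fy=3,interpolation=cv2.INTER_CUBIC)
o=np.zeros((600,800,3),np.uint8);o[:a.shape[0],:a.shape[1]]=a;o[:b.shape[0],315:315+b.shape[1]]=b
o=np.clip(o*1.6,0,255).astype(np.uint8)
cv2.imwrite("pics/z0.png",o)
```

```text
(no output)
```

View pics/z0.png

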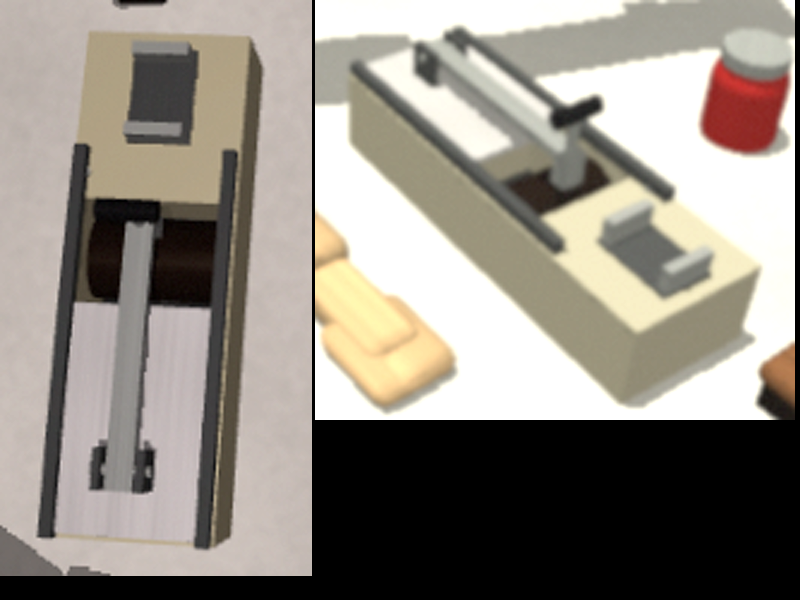

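```bash
cat > h.py <<'E'
from bench import r
import cv2,numpy as np
def ray(n,p):
    c=r.calibration(n);u=cv2.undistortPoints(np.array([[p]],float),c["K"],c["dist"])[0,0]
    return -c["R"].T@c["t"], c["R"].T@np.array([u[0],u[1],1])
def onz(n,p,z):
    o,d=ray(n,p);return o+d*(z-o[2])/d[2]
def tri(p,q):
    o,d=ray("top",p);o2,d2=ray("scene",q)
    s=np.linalg.lstsq(np.c_[d,-d2],o2-o,rcond=None)[0]
    a,b=o+d*s[0],o2+d2*s[1];return (a+b)/2,np.linalg.norm(a-b)
def proj(n,X):
    c=r.calibration(n);return cv2.projectPoints(np.array([X],float),cv2.Rodrigues(c["R"])[0],c["t"],c["K"],c["dist"])[0][0,0]
E
python3 - <<'E'
from h import *
T=lambda x,y:(x/2.4+150-.3,y/2.4+115-.3)
S=lambda x,y:((x-315)/3+290-.3,y/3+115-.3)
print("tri",tri(T(127,210),S(577,110)))
print("top",onz("top",T(127,210),.153),"scene",onz("scene",S(577,110),.153))
yaw=lambda a,b:np.degrees(np.arctan2(*(a-b)[1::-1]))
for a,b,z in (((83,145),(47,537),.09),((230,152),(203,547),.09),((139,222),(119,490),.115),((161,48),(153,129),.104)):
    print("yaw",yaw(onz("top",T(*a),z),onz("top",T(*b),z)))
h1,h2=onz("top",T(161,48),.104),onz("top",T(153,129),.104);print("horns",h1,h2,np.linalg.norm(h1-h2))
s1,s2=onz("scene",S(687,263),.104),onz("scene",S(628,218),.104);print("horns scene",s1,s2,yaw(s1,s2))
c1,c2=onz("top",T(90,32),.08),onz("top",T(252,38),.08);print("corners",c1,c2,yaw(c1,c2)-90)
E
```

```text
tri (array([0.51396222, 0.18556843, 0.15584067]), np.float64(0.003123225076242376))
top [0.51355025 0.18497129 0.153     ] scene [0.51159593 0.19038068 0.153     ]
yaw -2.8327475185002875
yaw -2.6382002240845455
yaw -2.362203212368071
yaw -2.9570647464131277
horns [0.64880461 0.17736722 0.104     ] [0.58480225 0.18067335 0.104     ] 0.06408769932467119
horns scene [0.65230595 0.17673136 0.104     ] [0.59097709 0.17737546 0.104     ] -0.6017204368113818
corners [0.67137051 0.24095447 0.08      ] [0.66442686 0.11104698 0.08      ] -3.059586422748424
```

>>> send_rows([
  [0.6,-0.91,0,0,0,-0.97,-1],
  [0.6,-0.91,0,0,0,-0.97,-1],
  [0.6,-0.91,0,0,0,-0.97,-1],
  [0.6,-0.91,0,0,0,-0.97,-1],
  [0.6,-0.91,0,0,0,-0.97,-1],
  [0.6,-0.91,0,0,0,-0.97,-1],
  [0.6,-0.91,0,0,0,-0.97,-1],
  [0.6,-0.91,0,0,0,-0.97,-1],
  [0.6,-0.91,0,0,0,-0.97,-1],
  [0.6,-0.91,0,0,0,-0.97,-1],
], grip_force=25)

```text
time: 0.93
ee_pos: [0.4363, 0.2868, 0.2168]
eef_rot: [0.604, 0.797, -0.002, -0.004]
ft_force: [0.5, 0.3, 0.9]
width: 0.0871
```

>>> send_rows([
  [0.65,-0.84,0.05,0,0,-0.92,-1],
  [0.65,-0.84,0.05,0,0,-0.92,-1],
  [0.65,-0.84,0.05,0,0,-0.92,-1],
  [0.65,-0.84,0.05,0,0,-0.92,-1],
  [0,0,0,0,0,0,-1],
])

```text
time: 1.35
ee_pos: [0.5193, 0.1724, 0.2222]
eef_rot: [0.734, 0.679, -0.003, -0.003]
ft_force: [0.6, -0.9, 0.6]
width: 0.0866
```

Run:
```python
from h import *
from scipy.spatial.transform import Rotation as R
s=r.read_state();print(s["ee_pos"],R.from_quat(s["eef_rot"]).as_matrix())
a=r.camera("scene");b=r.camera("top")
o=np.vstack([cv2.resize(a[100:250,270:470],(400,300)),cv2.resize(b[100:250,130:330],(400,300))])
cv2.imwrite("pics/1.png",np.clip(o*1.5,0,255).astype(np.uint8))
```

```text
[0.51925188 0.17235646 0.22224223] [[ 7.83606906e-02  9.96887881e-01 -8.61129119e-03]
 [ 9.96924863e-01 -7.83521332e-02  1.32716982e-03]
 [ 6.48326475e-04 -8.68880823e-03 -9.99962041e-01]]
```

View pics/1.png

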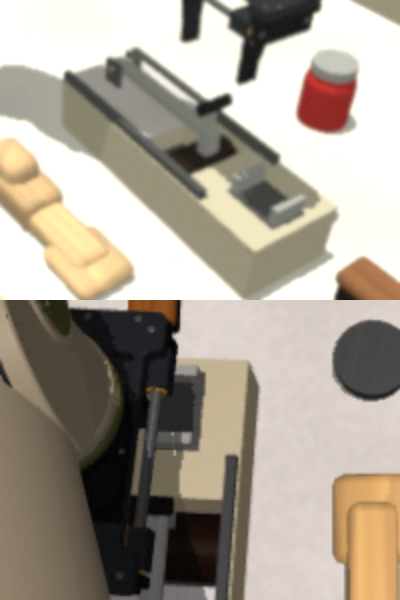

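>>> send_rows([
  [-0.18,0.45,-0.6,0,0,0.34,-1],
  [0,0,-0.8,0,0,0,-1],
  [0,0,-0.8,0,0,0,-1],
  [0,0,-0.4,0,0,0,-0.3],
  [0,0,0,0,0,0,-0.3],
])

```text
time: 1.87
ee_pos: [0.5068, 0.1991, 0.1408]
eef_rot: [0.715, 0.699, -0.002, -0.006]
ft_force: [0.1, 0.6, 0.8]
width: 0.08
```

Run:
```python
from h import *
from scipy.spatial.transform import Rotation as R
s=r.read_state();print(s["ee_pos"],s["width"],s["ft_force"],R.from_quat(s["eef_rot"]).as_matrix()[:,1])
a=r.camera("scene")
o=cv2.resize(a[80:230,270:470],(800,600),interpolation=cv2.INTER_CUBIC)
cv2.imwrite("pics/2.png",np.clip(o*1.5,0,255).astype(np.uint8))
```

```text
[0.50677754 0.19905335 0.14082005] 0.08000386168423419 [0.05490751 0.64981424 0.76629618] [ 0.99969455 -0.02176119 -0.01171605]
```

View pics/2.png

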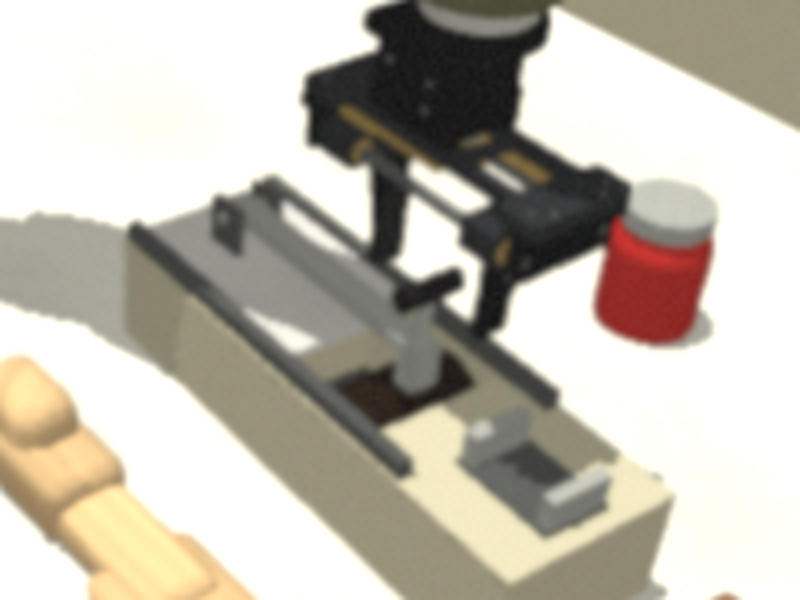

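The fingers sit towards the far end of the handle, about 13 mm too far in y. I'll correct that before closing.

>>> send_rows([
  [0.1,-0.2,-0.1,0,0,0,-0.3],
  [0.1,-0.1,-0.1,0,0,0,-0.3],
  [0,0,0,0,0,0,-0.3],
])

```text
time: 2.17
ee_pos: [0.5134, 0.1922, 0.1376]
eef_rot: [0.713, 0.701, -0.0, -0.006]
ft_force: [-0.7, -0.6, -0.6]
width: 0.0599
```

Run:
```python
from h import *
s=r.read_state();print(s["ee_pos"],s["joint_vel"])
a=r.camera("scene")
s=r.read_state();print(s["ee_pos"])
```

```text
[0.51337662 0.19218173 0.13762985] [-0.00036075 -0.01595936 -0.0056007  -0.00886313  0.00439055  0.01440338
 -0.00145603]
[0.51335359 0.19237328 0.13791312]
```

>>> send_rows([
  [0,-0.17,-0.13,0,0,0,0],
  [0,0,0,0,0,0,0.5],
  [0,0,0,0,0,0,1],
  [0,0,0,0,0,0,1],
  [0,0,0,0,0,0,1],
  [0,0,0,0,0,0,1],
], grip_force=25)

```text
time: 2.72
ee_pos: [0.5145, 0.1867, 0.1356]
eef_rot: [0.713, 0.701, 0.001, -0.006]
ft_force: [1.0, -0.7, -0.1]
width: 0.0246
```

Run:
```python
from h import *
s=r.read_state();print(s["ee_pos"],s["width"],s["ft_force"])
a=r.camera("scene")
o=cv2.resize(a[80:230,270:470],(800,600),interpolation=cv2.INTER_CUBIC)
cv2.imwrite("pics/3.png",np.clip(o*1.5,0,255).astype(np.uint8))
```

```text
[0.51449533 0.18668357 0.13558692] 0.02456346956967079 [ 1.01262717 -0.68547522 -0.13550127]
```

View pics/3.png

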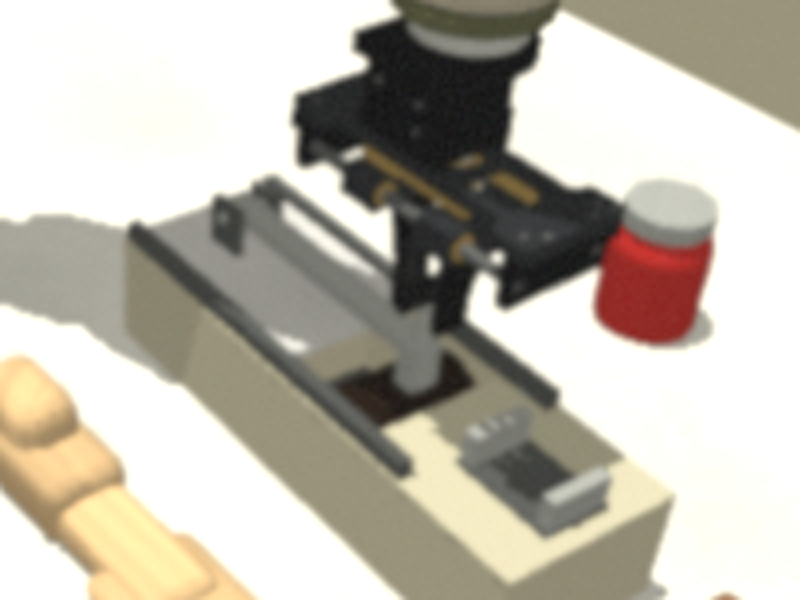

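>>> send_rows([
  [0,0,0,0,0,0,1],
  [0,0,0,0,0,0,1],
  [0,0,0,0,0,0,1],
])

```text
time: 3.02
ee_pos: [0.5144, 0.1867, 0.1356]
eef_rot: [0.713, 0.701, 0.001, -0.006]
ft_force: [-0.8, 0.5, 0.2]
width: 0.0151
```

>>> send_rows([
  [0,0,0.2,0,0,0,1],
  [0,0,0.2,0,0,0,1],
  [0,0,0.2,0,0,0,1],
  [0,0,0.2,0,0,0,1],
  [0,0,0.2,0,0,0,1],
  [0,0,0.2,0,0,0,1],
  [0,0,0.2,0,0,0,1],
  [0,0,0,0,0,0,1],
])

```text
time: 3.68
ee_pos: [0.5118, 0.1869, 0.1803]
eef_rot: [0.713, 0.701, -0.001, -0.007]
ft_force: [0.5, 0.2, -4.9]
width: 0.0157
```

Run:
```python
from h import *
a=r.camera("scene")
s=r.read_state();print(s["ee_pos"],s["width"],s["ft_force"])
o=cv2.resize(a[80:230,270:470],(800,600),interpolation=cv2.INTER_CUBIC)
cv2.imwrite("pics/4.png",np.clip(o*1.5,0,255).astype(np.uint8))
```

```text
[0.5119685  0.18687432 0.1798653 ] 0.015494684395722613 [ 1.97618415  0.28447975 -4.46109524]
```

View pics/4.png

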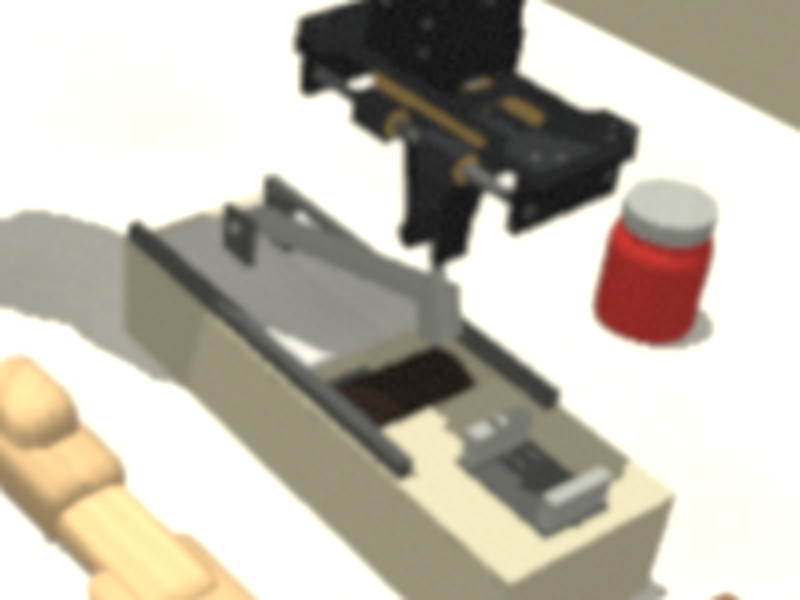

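>>> send_rows([
  [0.2,-0.01,0,0,0,0,1],
  [0.3,-0.015,0,0,0,0,1],
  [0.3,-0.015,0,0,0,0,1],
  [0.3,-0.015,0,0,0,0,1],
  [0.3,-0.015,0,0,0,0,1],
  [0.3,-0.015,0,0,0,0,1],
  [0.3,-0.015,0,0,0,0,1],
  [0.3,-0.015,0,0,0,0,1],
  [0.3,-0.015,0,0,0,0,1],
  [0,0,0,0,0,0,1],
])

```text
time: 4.57
ee_pos: [0.5984, 0.1827, 0.1762]
eef_rot: [0.713, 0.701, -0.003, -0.008]
ft_force: [0.8, 2.0, -2.3]
width: 0.0153
```

>>> send_rows([
  [0.3,-0.015,0.05,0,0,0,1],
  [0.25,-0.015,0.05,0,0,0,1],
  [0,0,0,0,0,0,1],
  [0,0,0,0,0,0,1],
])

```text
time: 4.9
ee_pos: [0.6169, 0.1818, 0.178]
eef_rot: [0.713, 0.701, -0.004, -0.008]
ft_force: [-2.2, 0.9, -5.2]
width: 0.0158
```

Run:
```python
from h import *
a=r.camera("scene")
s=r.read_state();print(s["ee_pos"],s["width"],s["ft_force"])
o=cv2.resize(a[100:250,280:480],(800,600),interpolation=cv2.INTER_CUBIC)
cv2.imwrite("pics/5.png",np.clip(o*1.5,0,255).astype(np.uint8))
cv2.imwrite("pics/5t.png",cv2.resize(r.camera("top")[100:350,130:330],(480,600)))
```

```text
[0.61689293 0.18179303 0.17801814] 0.015206705849676955 [ 0.26409792  1.66560404 -4.34503141]
```

View pics/5.png

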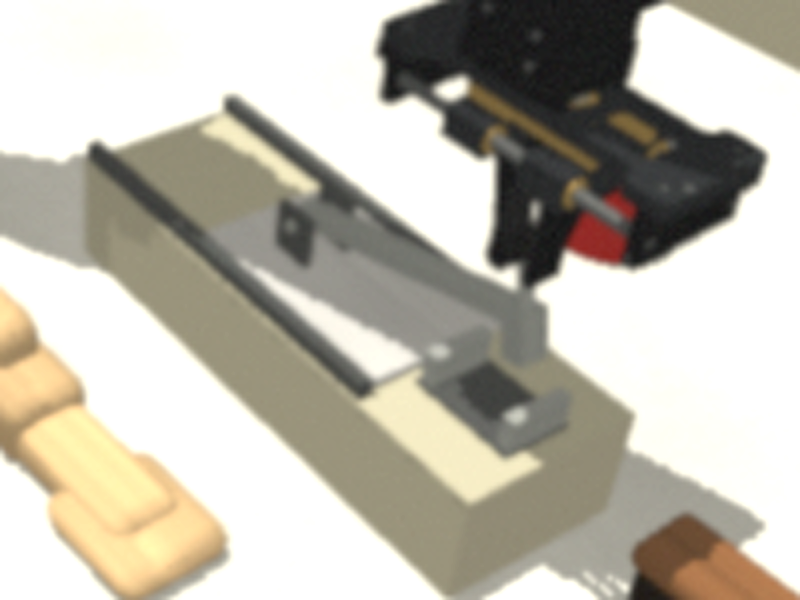

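View pics/5t.png

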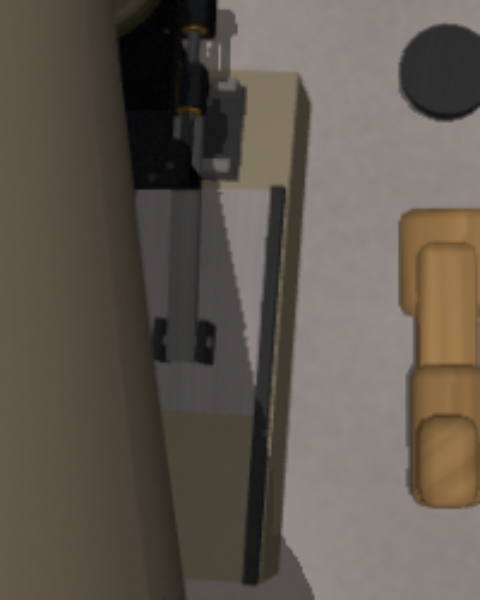

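>>> send_rows([
  [0,0,-0.2,0,0,0,1],
  [0,0,-0.2,0,0,0,1],
  [0,0,-0.2,0,0,0,1],
  [0,0,-0.2,0,0,0,1],
  [0,0,0,0,0,0,1],
])

```text
time: 5.42
ee_pos: [0.6185, 0.1817, 0.155]
eef_rot: [0.713, 0.701, -0.0, -0.006]
ft_force: [0.5, 1.1, -0.6]
width: 0.015
```

Run:
```python
from h import *
a=r.camera("scene")
s=r.read_state();print(s["ee_pos"],s["width"],s["ft_force"])
o=cv2.resize(a[100:250,280:480],(800,600),interpolation=cv2.INTER_CUBIC)
cv2.imwrite("pics/6.png",np.clip(o*1.5,0,255).astype(np.uint8))
```

```text
[0.61839176 0.18167078 0.15537367] 0.015160557412073013 [-1.50772483  1.26960896 -0.73108587]
```

View pics/6.png

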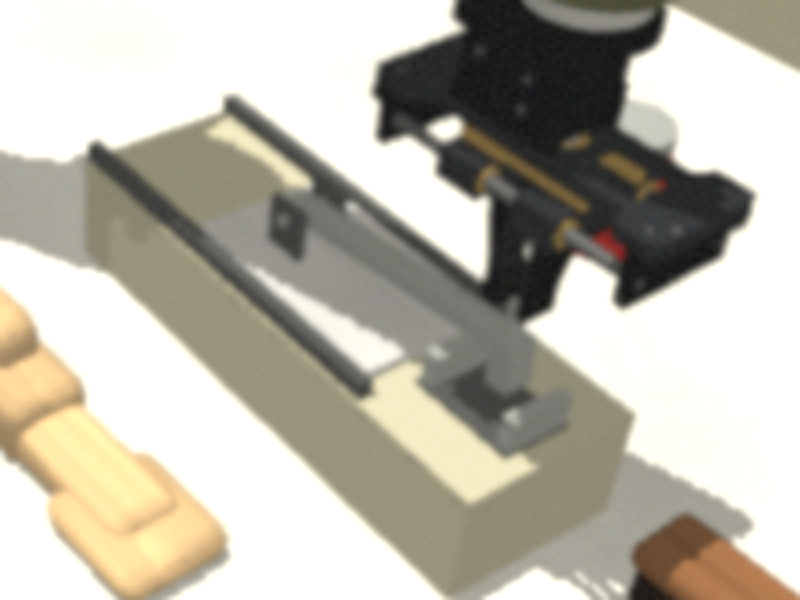

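The tongue, near (510,370), is between the horns, at (455,365) and (535,420). I'll keep lowering.

>>> send_rows([
  [-0.05,0,-0.2,0,0,0,1],
  [-0.05,0,-0.2,0,0,0,1],
  [0,0,-0.13,0,0,0,1],
  [0,0,0,0,0,0,1],
  [0,0,0,0,0,0,1],
])

```text
time: 5.88
ee_pos: [0.6153, 0.1819, 0.1383]
eef_rot: [0.713, 0.701, 0.0, -0.006]
ft_force: [2.4, 1.4, 1.1]
width: 0.0149
```

Run:
```python
from h import *
a=r.camera("scene")
s=r.read_state();print(s["ee_pos"],s["width"],s["ft_force"])
o=cv2.resize(a[100:250,280:480],(800,600),interpolation=cv2.INTER_CUBIC)
cv2.imwrite("pics/7.png",np.clip(o*1.5,0,255).astype(np.uint8))
```

```text
[0.61526458 0.18187187 0.13822665] 0.015240763193429428 [ 1.08778311  1.46879768 -0.28316302]
```

View pics/7.png

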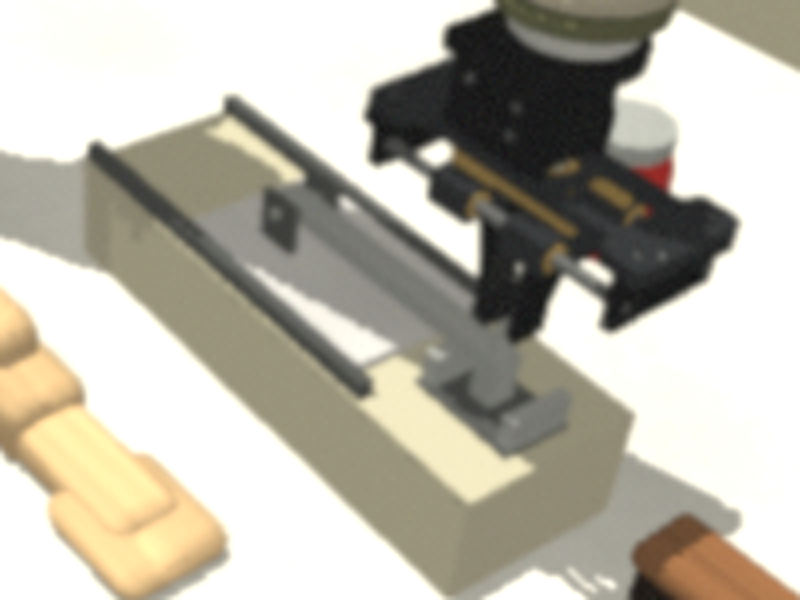

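>>> send_rows([
  [0.03,0,-0.09,0,0,0,1],
  [0,0,0,0,0,0,1],
  [0,0,0,0,0,0,1],
])

```text
time: 6.18
ee_pos: [0.616, 0.1817, 0.1357]
eef_rot: [0.713, 0.701, -0.0, -0.006]
ft_force: [0.9, 0.6, -0.5]
width: 0.015
```

Run:
```python
from h import *
s=r.read_state();print(s["ee_pos"],s["width"],s["ft_force"])
T0=r.camera("top");cv2.imwrite("pics/8t.png",cv2.resize(T0[100:350,130:330],(480,600)))
```

```text
[0.61600797 0.18173881 0.13574762] 0.014986017827247145 [ 0.93971758  0.58953706 -0.5147106 ]
```

View pics/8t.png

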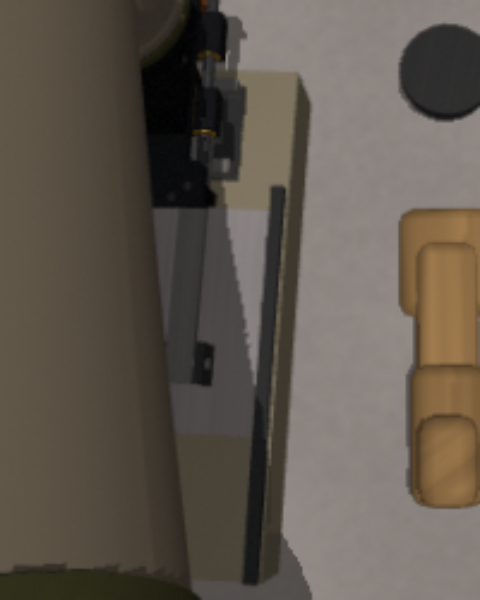

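Run:
```python
from h import *
a=cv2.imread("pics/top0.png")
o=cv2.resize(a[140:380,370:510],None,fx=2.5,fy=2.5,interpolation=cv2.INTER_CUBIC)
cv2.imwrite("pics/9.png",np.clip(o*1.4,0,255).astype(np.uint8))
```

```text
(no output)
```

View pics/9.png

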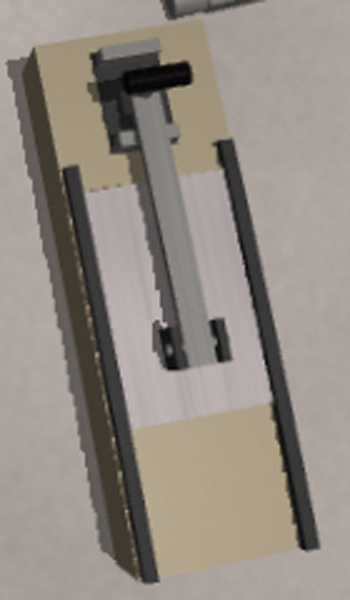

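Run:
```python
from h import *
P=lambda x,y:onz("top",(x/2.5+370-.3,y/2.5+140-.3),.08)[:2]
def line_d(e1,e2,p): 
    d=(e2-e1)/np.linalg.norm(e2-e1);v=p-e1;return abs(d[0]*v[1]-d[1]*v[0])
e1,e2=P(33,47),P(205,20)
for n,p in dict(backL=P(133,428),backR=P(272,403),frontL=P(88,192),near=P(145,580)).items():print("other",n,line_d(e1,e2,p))
Q=lambda x,y:onz("top",(x/2.4+130-.3,y/2.4+100-.3),.08)[:2]
# far edge through right corner with axis -2.85deg
y=np.radians(-2.85);ax=np.array([np.cos(y),np.sin(y)])
c=Q(297,72)
for n,p in dict(back=Q(210,434),front=Q(250,208),near=Q(215,583)).items():print("ours",n,(c-p)@ax)
```

```text
other backL 0.28385854181018116
other backR 0.2845532897364518
other frontL 0.11343312440091247
other near 0.3883398775256407
ours back 0.2833679125223128
ours front 0.11085252648680262
ours near 0.39120423161300333
```

The cover matches the shut box to within 1–2.5 mm, so I'll release and rise.

>>> send_rows([
  [0,0,0,0,0,0,0.5],
  [0,0,0,0,0,0,0],
  [0,0,0,0,0,0,0],
  [0,0,0,0,0,0,0],
  [0,0,0,0,0,0,0],
  [0,0,0,0,0,0,0],
])

```text
time: 6.73
ee_pos: [0.6156, 0.1813, 0.1353]
eef_rot: [0.713, 0.701, -0.001, -0.006]
ft_force: [0.4, 0.0, 0.1]
width: 0.0417
```

>>> send_rows([
  [0,0,0.2,0,0,0,0],
  [0,0,0.4,0,0,0,0],
  [0,0,0.6,0,0,0,0],
  [0,0,0.8,0,0,0,0],
  [-0.5,0.8,0.6,0,0,0,0],
  [-0.5,0.8,0,0,0,0,0],
  [-0.5,0.9,0,0,0,0,0],
  [-0.5,0.9,0,0,0,0,0],
  [-0.3,0.5,0,0,0,0,0],
  [0,0,0,0,0,0,0],
])

```text
time: 7.57
ee_pos: [0.5448, 0.2996, 0.228]
eef_rot: [0.715, 0.699, 0.003, -0.005]
ft_force: [0.0, 0.1, -0.3]
width: 0.0435
```

Run:
```python
from h import *
s=r.read_state();print(s["ee_pos"],s["width"],s["ft_force"])
a=r.camera("scene");b=r.camera("top");cv2.imwrite("pics/10raw.png",b)
o=np.zeros((600,800,3),np.uint8)
o[:450,:480]=cv2.resize(a[100:250,290:450],(480,450),interpolation=cv2.INTER_CUBIC)
o[:,490:790]=cv2.resize(b[115:355,150:270],(300,600),interpolation=cv2.INTER_CUBIC)
cv2.imwrite("pics/10.png",np.clip(o*1.5,0,255).astype(np.uint8))
```

```text
[0.54475469 0.29959893 0.22802243] 0.043500662973000835 [ 0.02299012  0.10638553 -0.27152813]
```

View pics/10.png

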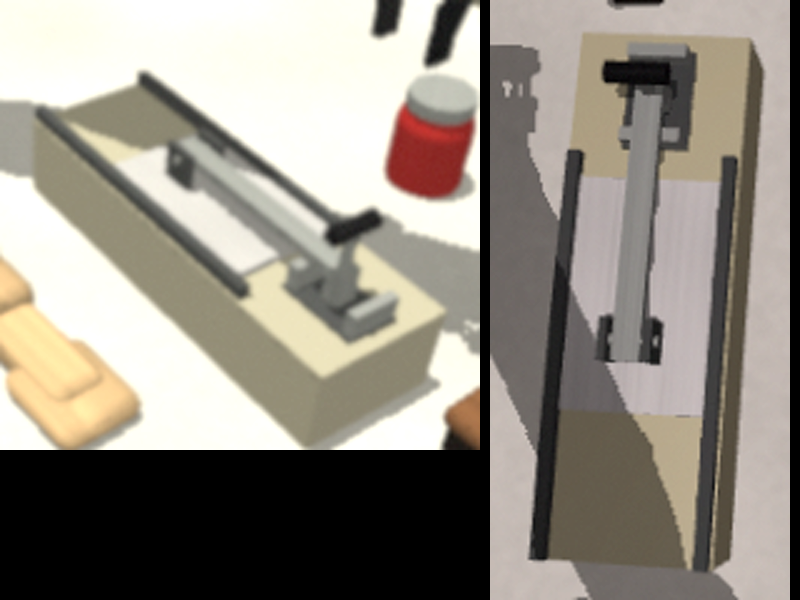

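Run:
```python
from h import *
p=(146.5/2.5+150-.3,72/2.5+115-.3)
print(tri(p,(354/3+290-.3,227/3+100-.3)),onz("top",p,.153))
Q=lambda x,y:onz("top",((x-490)/2.5+150-.3,y/2.5+115-.3),.08)[:2]
y=np.radians(-2.85);ax=np.array([np.cos(y),np.sin(y)])
for n,p in dict(back=Q(630,413),front=Q(690,180),near=Q(625,565)).items():print(n,(Q(752,38)-p)@ax)
H=lambda x,y:onz("top",((x-490)/2.5+150-.3,y/2.5+115-.3),.104)
print(H(658,49),H(650,134))
```

```text
(array([0.6166549 , 0.18067442, 0.15422344]), np.float64(0.0025409059407264754)) [0.61619211 0.17992077 0.153     ]
back 0.2831100561209747
front 0.11149315230676464
near 0.3894116614072198
[0.64957447 0.17718526 0.104     ] [0.58507795 0.18022694 0.104     ]
```

The handle is about 154 mm above the bench (bar down is 153), and the cover's back edge is within about 1 mm of where it sits on the shut box. Nothing is touching the box.

Run:
```python
from bench import r
print(r.close_job())
```

```text
the job is handed in; nothing more can be done
None
```

The open box is now shut and latched, and I handed the job in at about 7.7 s of the 35 s allowed. I gripped the cross handle and raised it 44 mm over the keeper. I then slid the cover shut with it, lowered the tongue between the horns, released and moved clear.

**Last checks, after release:**
- **Bar height:** the handle measures about 154 mm above the bench, against 153 mm expected with the bar down. The two camera rays missed each other by 2.5 mm.
- **Handle position:** it is at x = 0.616 m. The horns put the notch at about 0.614 m in the top view and about 0.619 m in the scene view (taken before the move), so the two views disagree by about 5 mm. Either value leaves the tongue well inside the notch.
- **Cover:** its back edge is within about 1 mm, and its front edge within about 2 mm, of where they sit on the box that was already shut.
- **Forces and contact:** the wrist force stayed at a few newtons in every reading, and the gripper was clear of everything at the end.

The first approach ended about 13 mm too far along the handle, so I corrected it before closing the fingers. I never went near the other box, but I did not measure it again afterwards.

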